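Switch on the repaired sign and hold its recessed reset key

ROBOT

A 6-joint arm with a two-finger parallel gripper is mounted at the origin on the work surface. World frame = base frame: x ahead of the robot, y to its left, z up, the work surface at z = 0. Lengths are in mm, angles in rad, forces in N, time in s.
With the tool pointing down it reaches from about 300 to 875 mm from the base axis. Payload 4.2 kg.
Tool frame: the origin (TCP) lies at the very end of the fingers, on their centre line; the grasp point (between the pads) lies 19 mm behind it; z points along the fingers, x is the direction in which the jaws open and shut, and the axes are right-handed (so a half turn about z gives the same grasp; the last joint's range is limited). The gripper opens to 85 mm and grips with 20 to 120 N. Pads are 22 mm wide; open, the fingers measure 114 mm over their backs; the gripper's body (76 mm by 85 mm) begins 54 mm behind the grasp point. The pads swing forward as they close: fully open they stand 13 mm farther back than shut.
Start: joints at [1.14, 0.32, 1.565, -0, 1.257, -0.02], TCP at [229.625, 527.175, 231.338] pointing down, gripper open.
Joint ranges: [-3.11, 3.11], [-0.84, 2.01], [0.21, 2.61], [-1.34, 4.49], [0.05, 2.63], [-2.56, 2.56]. Speed limits (rad/s): [2.57, 2.57, 3.14, 3.14, 3.14, 3.14].

INTERFACE

Orientations are given as a 3x3 rotation matrix whose columns are the frame's x, y, z axes.
In Python, from plant import env gives the robot as it stands.
- The arm moves only by the tool apply_moves, never from a script. Its argument "steps" is text: rows parted by semicolons, each of 5 numbers parted by spaces: the shift along the tool's x, y, z in cm, then the turn about the tool's z in degrees, then the finger opening in cm, from 0 to 8.54. In form: dx dy dz spin claw; .... A call has 1 to 5 rows; each row shifts and turns the pose as measured when the row begins, along the tool's axes as they then stand; what a row does not reach is not made up. A row lasts 1/8 s, in which the tool goes at most 62.5 mm and 10.7 degrees, less where a joint would pass 70% of its speed; a pose out of reach is approached as far as the arm can. A call with a gripper value outside its range is refused whole. The fingers move at their own pace and stop on an object; "force" is the grip in N (left out, the last holds). Time passes only in rows, so rows that do not move let the fingers close. It gives the time, the measured TCP pose, the force and the opening at its end, in the units of the state.
- env.observe(): the state, without advancing time (a new reading comes with each control period).
- env.read_camera(name): name is "scene" or "top"; returns a dict with "frame" (480x640x3 uint8, red, green, blue), "camera_matrix" (3x3 intrinsics, pixels), "R" (3x3) and "t" (3): a world point X has camera coordinates R X + t. Camera axes: x right, y down, z forward; pixel columns grow to the right and rows downward; lengths in mm; the calibration is good to about 2 mm. A picture is of the moment at which its call begins. There is no depth.
- env.close_job(): hands the job in, once; it reports no verdict.
The state is a dict: "time_s": time; "joint_pos": joint angles; "joint_vel": joint speeds; "joint_torque": joint torques, N m; "tool_pos": TCP position; "tool_rot": TCP orientation; "contact_force": force on the tool from outside, world axes, zero at the start; "moment": the same for the moment, N m; "gripper_width": opening from 0.0 (shut) to 1.0 (fully open).
Only numpy, scipy, OpenCV 4.12 (cv2) and the standard library are available. Lean on these libraries where they do the work, as an engineer would, in place of code of your own. Each camera call takes 0.05 s, during which the arm holds its last target.

TASK

The repaired LED sign lies on its face with its back open. Flip its steel power toggle fully over to on (towards the keys), then reach a fingertip down into the well between the ribs, press the red reset key all the way down, hold it there for two seconds and let it come up again. Push gently so that the sign stays where it lies, and leave the yellow test key and everything lying around alone.

Things in the scene. Friction and masses are not known exactly. Their poses are not given: they have to be found in the camera images.
- sign: LED sign lying on its face, back cover off: a black open box 200 (x) x 300 (y) x 50 mm, 4.5 kg, loose on the ledge. Origin: centre of its underside, z up; at yaw 0 x points away from the robot, y to its left. Rim 12 mm wide, top at 50 mm. +y half: green board with 4 mm ribs, tops at 48 mm. -y half: blue battery (far, terminals to 52 mm) and aluminium switch plate (near, top at 36 mm)
- reset_key_top (a point): centre of the top face of the round RED reset key, 13 mm across, on the green board at the bottom of a square well of ribs, 46 x 46 mm inside and 32 mm deep, the key in the middle of it. The top face lies 28 mm above the ledge (20 mm below the rib tops) when the key is up; its axes are those of the sign
- reset_key (a joint): travel of the red key, pressed straight down: 0 m up, 0.0035 m fully down against its stop; a spring returns it (1 N to start it, 3.5 N at the stop)
- test_key_top (a point): centre of the top face of the round YELLOW test key, 13 mm across, same height, in the next well (46 mm along x, 50 mm along y), 63 mm along the sign's x and 52 mm along its y from the red key. Not to be pressed
- test_key (a joint): travel of the yellow key: 0 m up, 0.0035 m fully down
- toggle_pivot (a point): pivot of the steel power toggle, 42 mm above the ledge, 6 mm above the switch plate (around it a round steel bushing, 13 mm across, ends at 44 mm and a nut, 23 mm across, at 39 mm); axes those of the sign
- toggle_tip (a point): centre of the rounded free end of the toggle lever, 34 mm from the pivot; the lever is a round bar, 6 mm thick low down and 8 mm thick in its upper part. Off, it leans 24 degrees to the sign's -y side, away from the keys; on, 24 degrees to the +y side
- power_toggle (a joint): angle of the toggle: 0 rad off (leaning to the sign's -y side), 0.84 rad fully on (leaning to the +y side). It stays where it is left and yields to about 2 N sideways at its tip, 4 to 5 N low down
- screwdriver: screwdriver, 170 mm long, lying on the ledge; origin at the middle of its underside. Bystander
- tweezers: steel tweezers, 120 mm long, 9 mm high, lying on the ledge. Bystander
- solder_spool: blue reel, 54 mm across and 36 mm high, standing on its flange. Bystander
- cleaner: white bottle with a red cap, 52 mm across and 130 mm high. Bystander
- multimeter: yellow multimeter lying on its back, 150 x 74 x 40 mm. Bystander
- screw_dish: empty steel dish, 84 mm across and 26 mm high. Bystander

How it is judged:
By the outcome, as a careful person would: the job done as asked, in the order asked, and still so for the second after the job is handed in, with the robot touching nothing.
It also fails if it takes over 46 s, if anything falls off the work surface, if the arm or the gripper's body presses on something with over 40 N, if the wrist force passes 120 N, or if a joint passes its speed limit or range.

## Working session

There is one attempt and no reset: what is moved stays moved. The work goes in short steps, Python scripts to look and compute and a tool call to move; the robot and the scene stay as the last step left them, time stands still between calls to the robot, and variables do not carry over. Pictures are saved under pics/ and viewed, and the job is handed in when it is done.

Besides the shell and the picture viewer there is one more tool, called after "Request:" as a command line: name --argument value ..., lists and objects as JSON in quotes. apply_moves: Moves the arm, as the interface text tells. Its arguments: {"type":"object","properties":{"steps":{"type":"string"},"force":{"type":"number"}},"required":["steps"]}

```bash
ls; mkdir -p pics; python3 - <<'E'
from plant import env
import cv2,numpy as np
s=env.observe(); print(s)
for n in("scene","top"):
    c=env.read_camera(n); cv2.imwrite(f"pics/{n}0.png",c["frame"][:,:,::-1]); np.savez(f"{n}0.npz",**c)
    print(n,c["camera_matrix"].tolist(),c["R"].tolist(),c["t"])
E
```

```text
pics
{'time_s': 0.0, 'joint_pos': array([ 1.13999277e+00,  3.20283064e-01,  1.56568954e+00, -3.04350329e-06,
        1.25738608e+00, -2.00018932e-02]), 'joint_vel': array([ 0.00083564,  0.00236882, -0.00031117,  0.00140884, -0.00123292,
       -0.0012193 ]), 'joint_torque': array([ 1.19113840e-03, -4.15515161e+01, -2.34169024e+01,  3.27203197e-04,
        8.00950831e-03,  1.03322854e-06]), 'tool_pos': array([229.42376555, 526.72398862, 230.48324978]), 'tool_rot': array([[ 3.99342912e-01,  9.16801341e-01, -7.34866250e-04],
       [ 9.16799935e-01, -3.99343587e-01, -1.60587977e-03],
       [-1.76573685e-03, -3.24286260e-05, -9.99998441e-01]]), 'contact_force': array([-0.4973323 ,  0.02098167, -0.2385992 ]), 'moment': array([-0.00474814,  0.00294605,  0.02358311]), 'gripper_width': 0.996732986031686}
scene [[537.2107619412114, 0.0, 316.0536512332566], [0.0, 537.2107619412114, 243.2583917937252], [0.0, 0.0, 1.0]] [[-0.8380913744579593, 0.545418304445333, 0.011032734708439872], [0.30378212200407273, 0.483399713846933, -0.8210000846549321], [-0.453121694922977, -0.6847215418173151, -0.5708214604948267]] [ 416.19718475  -91.42642184 1729.35352286]
top [[521.3765399131843, 0.0, 321.899031617899], [0.0, 521.3765399131843, 241.37246607031335], [0.0, 0.0, 1.0]] [[0.026351368812204904, -0.9996461905358743, -0.0036192691026911174], [-0.996287571562117, -0.02596566442611776, -0.08207837121781719], [0.08195535438629198, 0.005768710256615712, -0.9966193063900542]] [  17.29625153  497.40985506 1556.37733274]
```

View pics/scene0.png

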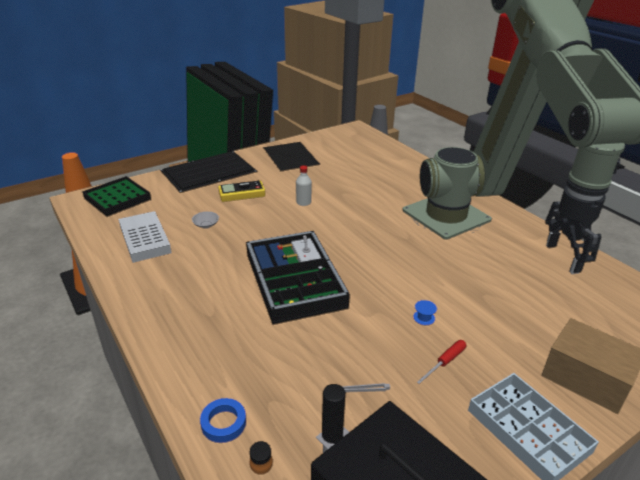

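View pics/top0.png

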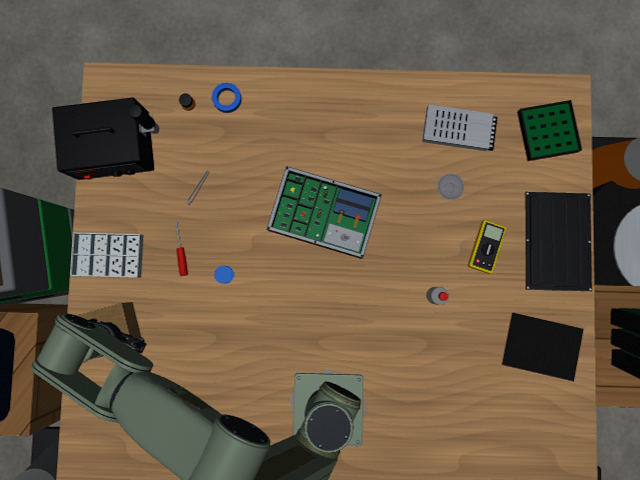

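The top view shows the sign around (325,212), with the red key near (303,214), the yellow key near (293,190) and the toggle near (345,237). I'll zoom in on both views.

```bash
python3 - <<'E'
import cv2,numpy as np
a=cv2.imread("pics/top0.png")[155:270,255:395]; cv2.imwrite("pics/topz.png",cv2.resize(a,None,fx=5,fy=5,interpolation=cv2.INTER_CUBIC))
a=cv2.imread("pics/scene0.png")[220:330,235:360]; cv2.imwrite("pics/scenez.png",cv2.resize(a,None,fx=5,fy=5,interpolation=cv2.INTER_CUBIC))
E
```

```text
(no output)
```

View pics/topz.png

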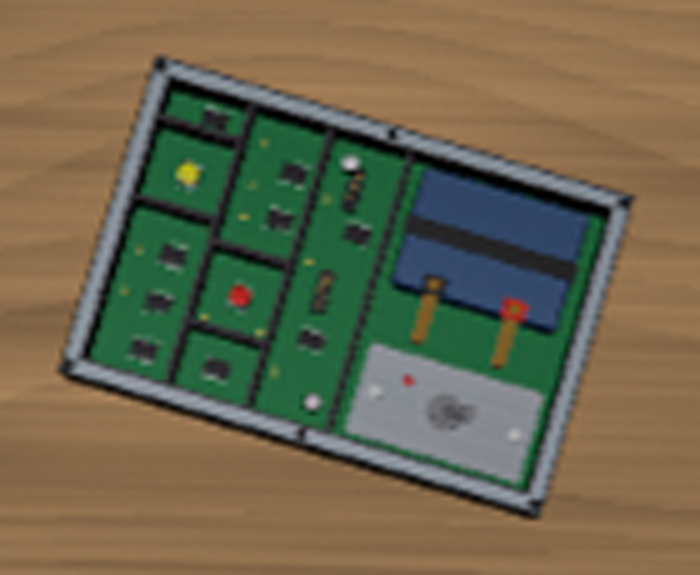

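View pics/scenez.png

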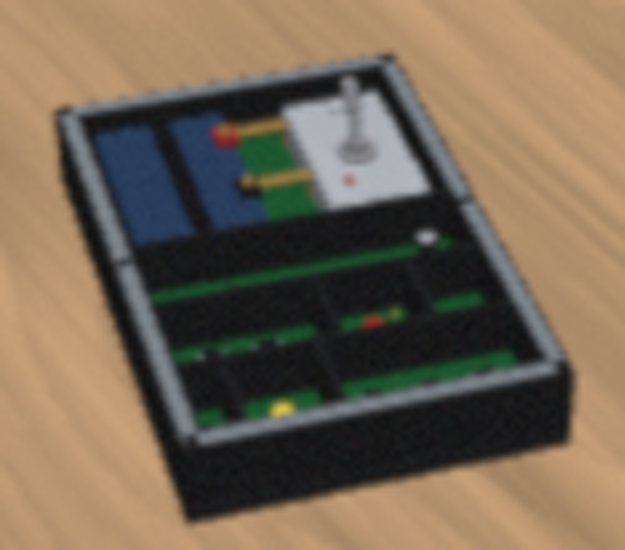

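```bash
cat >h.py <<'E'
import cv2,numpy as np
def cam(n):return dict(np.load(n+".npz"))
def ray(c,p):
    K,R,t=c["camera_matrix"],c["R"],c["t"]; C=-R.T@t
    return C,R.T@np.linalg.solve(K,[p[0],p[1],1])
def onplane(c,p,z):
    C,d=ray(c,p); return C+d*(z-C[2])/d[2]
def proj(c,X):
    q=c["camera_matrix"]@(c["R"]@np.asarray(X,float)+c["t"]); return q[:2]/q[2]
def tri(c1,p1,c2,p2):
    C1,d1=ray(c1,p1);C2,d2=ray(c2,p2)
    s=np.linalg.lstsq(np.c_[d1,-d2],C2-C1,rcond=None)[0]
    a,b=C1+s[0]*d1,C2+s[1]*d2
    return (a+b)/2,np.linalg.norm(a-b)
def blob(f,m,box):
    x0,y0,x1,y1=box; mm=np.zeros(m.shape);mm[y0:y1,x0:x1]=m[y0:y1,x0:x1]
    M=cv2.moments(mm.astype(np.float32)); return np.array([M["m10"]/M["m00"],M["m01"]/M["m00"]]),M["m00"]
E
python3 - <<'E'
from h import *
T=cam("top0");S=cam("scene0")
f=T["frame"].astype(float);g=S["frame"].astype(float)
w=lambda f,k:{'r':np.clip(f[...,0]-1.5*np.maximum(f[...,1],f[...,2])-20,0,None),'y':np.clip(np.minimum(f[...,0],f[...,1])-2*f[...,2]-30,0,None)}[k]
r,_=blob(f,w(f,'r'),(295,205,310,222));y,_=blob(f,w(f,'y'),(286,182,300,197))
print("top px",r,y)
R=onplane(T,r,28);Y=onplane(T,y,28);print("red",R,"yel",Y,np.linalg.norm(R-Y),np.hypot(63,52))
a=np.arctan2(*(Y-R)[[1,0]])-np.arctan2(52,63);print("yaw from keys",np.degrees(a))
z2p=lambda x,y:np.array([255+(x+.5)/5-.5,155+(y+.5)/5-.5])
cs=np.array([onplane(T,z2p(*p),50) for p in [(160,62),(630,200),(537,515),(67,370)]])
print(cs,[np.linalg.norm(cs[i]-cs[i-1]) for i in range(4)],cs.mean(0))
d=cs[0]-cs[1];print("yaw",np.degrees(np.arctan2(d[1],d[0]))-90)
d=cs[1]-cs[2];print(np.degrees(np.arctan2(d[1],d[0])));d=cs[0]-cs[3];print(np.degrees(np.arctan2(d[1],d[0])))
# green/gray mask rim of scene corners
z2s=lambda x,y:np.array([235+(x+.5)/5-.5,220+(y+.5)/5-.5])
ss=np.array([onplane(S,z2s(*p),50) for p in [(190,442),(60,112),(392,57),(570,365)]])
print("scene corners",ss,ss.mean(0))
rs,n=blob(g,w(g,'r'),(304,280,316,289));print("scene red",rs,n,onplane(S,rs,28))
ys,n=blob(g,w(g,'y'),(285,298,296,306));print("scene yel",ys,n,onplane(S,ys,28))
print("tip",tri(T,z2p(470,405),S,z2s(350,85)))
for z in(42,):print("pivot top",onplane(T,z2p(445,412),39),"scene nut",onplane(S,z2s(358,152),41))
th=a;u=np.array([np.cos(th),np.sin(th)]);v=np.array([-u[1],u[0]])
o=cs.mean(0)[:2]
for P in (R,Y):print(u@(P[:2]-o),v@(P[:2]-o))
E
```

```text
top px [302.55596621 213.75184794] [292.24576271 188.84322034]
red [578.40921356  90.95340906  28.        ] yel [653.77216275 124.48673971  28.        ] 82.48671635860663 81.68843247363729
yaw from keys -15.549112334059622
[[ 715.66115581  142.04914717   50.        ]
 [ 639.13066834 -141.51799927   50.        ]
 [ 449.28383562  -89.74342278   50.        ]
 [ 528.29080579  191.43850247   50.        ]] [np.float64(193.77037049935234), np.float64(293.71285645951684), np.float64(196.78014803726796), np.float64(292.07084144305685)] [583.09161639  25.5565569   50.        ]
yaw -15.103427635354464
-15.254603959211636
-14.766830419979359
scene corners [[ 714.31953483  143.91456325   50.        ]
 [ 640.75354322 -135.90200706   50.        ]
 [ 453.11945706  -84.01091118   50.        ]
 [ 527.92729931  194.66951616   50.        ]] [584.02995861  29.66779029  50.        ]
scene red [309.1627907  284.08139535] 129.0 [577.95268289  91.7805215   28.        ]
scene yel [290.96226415 301.        ] 53.0 [651.72541847 123.61073867  28.        ]
tip (array([509.05242472, -45.88857881,  72.89078101]), np.float64(5.890698858735194))
pivot top [510.06861463 -34.31018033  39.        ] scene nut [513.38591164 -25.16478883  41.        ]
-22.041591455673665 61.74820981220148
41.57406345690283 114.25636942258207
```

```bash
python3 - <<'E'
import cv2
a=cv2.imread("pics/top0.png")[220:256,320:368]; cv2.imwrite("pics/topzz.png",cv2.resize(a,None,fx=15,fy=15,interpolation=cv2.INTER_CUBIC))
a=cv2.imread("pics/scene0.png")[228:264,288:328]; cv2.imwrite("pics/scenezz.png",cv2.resize(a,None,fx=15,fy=15,interpolation=cv2.INTER_CUBIC))
E
```

```text
(no output)
```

View pics/topzz.png

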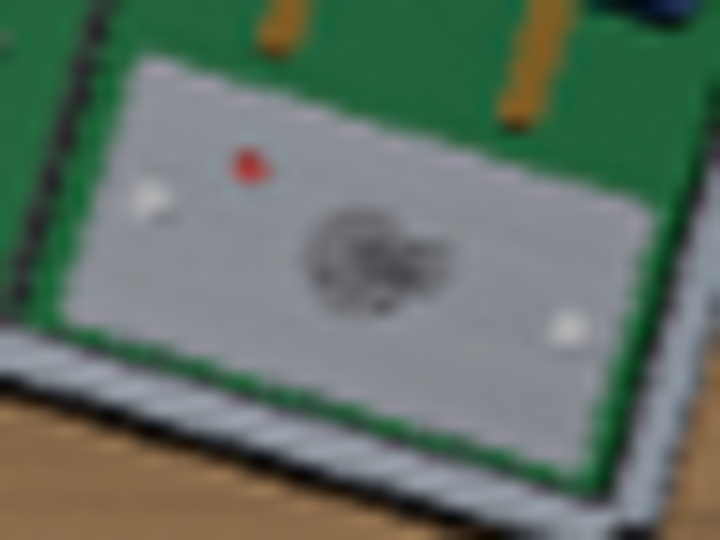

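View pics/scenezz.png

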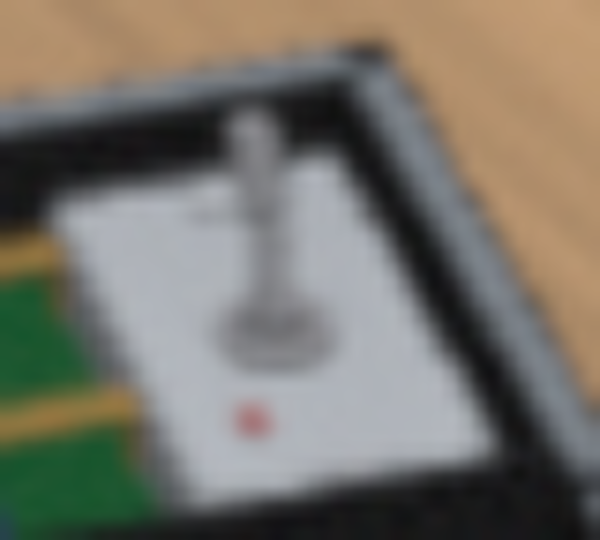

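```bash
python3 - <<'E'
from h import *
T=cam("top0");S=cam("scene0")
nt=(343.33,237);ns=(305.87,249.67)
print("nut",onplane(T,nt,39),onplane(S,ns,39),tri(T,nt,S,ns))
tt=(347.8,237);ts=(304.33,235.8)
print("tip",onplane(T,tt,73),onplane(S,ts,73),tri(T,tt,S,ts))
th=np.radians(-15.2);v=np.array([-np.sin(th),np.cos(th)])
for c,n in((T,nt),(S,ns)):
  p=onplane(c,n,39)[:2]; X=np.r_[p-v*34*np.sin(np.radians(24)),73]; print("exp tip",X,proj(T,X),proj(S,X))
E
```

```text
nut [510.04760658 -33.50316631  39.        ] [511.82842143 -29.36038672  39.        ] (array([509.92238205, -33.31749321,  35.95792521]), np.float64(0.9940770123612768))
tip [507.26816411 -45.37262684  73.        ] [505.53814367 -47.40465399  73.        ] (array([507.01766427, -45.23229293,  74.78804728]), np.float64(0.2109723472915083))
exp tip [506.42178041 -46.84842367  73.        ] [348.29812007 237.30119858] [304.16625853 235.98977788]
exp tip [508.20259526 -42.70564408  73.        ] [346.89539075 236.65831111] [304.41430758 236.89111102]
```

Request:
apply_moves --steps "0 0 0 -8.3 4; -4.6 4.0 0 0 4; -4.6 4.0 0 0 4; -4.6 4.0 0 0 4; -4.6 4.0 0 0 4" --force 20

```text
time_s: 0.72
tool_pos: [337.8, 304.9, 228.1]
tool_rot: [[0.25, 0.968, -0.002], [0.968, -0.25, -0.004], [-0.005, -0.001, -1.0]]
contact_force: [0.6, 0.9, 0.2]
gripper_width: 0.469
```

Request:
apply_moves --steps "-4.6 4.0 0 0 4; -4.6 4.0 0 0 4; -4.6 4.0 0 0 4; -4.6 4.0 0 0 4; -2.3 2.0 0 0 4"

```text
time_s: 1.35
tool_pos: [462.2, 50.4, 228.1]
tool_rot: [[0.252, 0.968, -0.002], [0.968, -0.252, -0.004], [-0.005, -0.001, -1.0]]
contact_force: [0.6, 1.2, -0.6]
gripper_width: 0.471
```

Request:
apply_moves --steps "-4 3.4 2 0.5 4; -3.5 2.9 3 0 4; -0.6 0.5 2 0 4; 0 0 0 0 4; 0 0 0 0 4"

```text
time_s: 1.98
tool_pos: [509.0, -51.1, 156.3]
tool_rot: [[0.265, 0.964, -0.001], [0.964, -0.265, -0.004], [-0.004, -0.0, -1.0]]
contact_force: [-0.0, -0.2, 0.6]
gripper_width: 0.468
```

Request:
apply_moves --steps "0.6 -0.3 2 0 4; 0 0 2 0 4; 0 0 1 0 4; 0 0 0 0 4"

```text
time_s: 2.48
tool_pos: [509.6, -41.9, 109.5]
tool_rot: [[0.261, 0.965, 0.007], [0.965, -0.261, -0.004], [-0.002, 0.008, -1.0]]
contact_force: [-0.8, -1.3, -0.1]
gripper_width: 0.463
```

```bash
cat >look.py <<'E'
import sys
from plant import env
from h import *
k=sys.argv[1]
S=env.read_camera("scene");T=env.read_camera("top")
np.savez(f"scene{k}.npz",**S);np.savez(f"top{k}.npz",**T)
a=cv2.resize(S["frame"][190:330,235:365,::-1],None,fx=4,fy=4,interpolation=cv2.INTER_CUBIC)
cv2.imwrite(f"pics/look{k}.png",a)
s=env.observe();print(s["time_s"],s["tool_pos"],s["contact_force"])
E
python3 look.py 1
```

```text
2.575 [510.19499293 -42.15438481 110.20806291] [ 0.89822347 -0.79219412 -0.33492914]
```

View pics/look1.png

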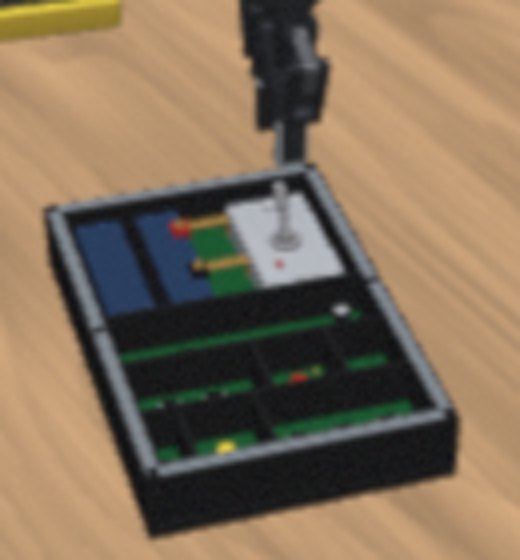

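```bash
python3 - <<'E'
from h import *
S=cam("scene1")
p=np.array([510,-42,110.]);v=np.array([.262,.965,0]);u=np.array([.965,-.262,0])
for k in(20,27,34):
  for z in(110,114,118):
    q=proj(S,p+v*k+[0,0,z-110]);print(k,z,(q-[235,190])*4)
for sx in (-11,11):print((proj(S,p+v*27+u*sx+[0,0,5])-[235,190])*4)
E
```

```text
20 110 [284.47796147 159.35268071]
20 114 [284.48079642 154.38891871]
20 118 [284.48364033 149.40945987]
27 110 [287.52488372 164.84127945]
27 114 [287.53255763 159.86741832]
27 118 [287.5402559  154.87776876]
34 110 [290.59493272 170.37153774]
34 114 [290.60751917 165.38756698]
34 118 [290.62014572 160.38771547]
[303.19355084 156.00138711]
[271.81361075 161.25193112]
```

Request:
apply_moves --steps "0 0 1.5 0 4; 0 0 1.5 0 4; 0 0 1.5 0 4; 0 0 0.8 0 4; 0 0 0 0 4"

```text
time_s: 3.2
tool_pos: [511.7, -42.6, 55.3]
tool_rot: [[0.261, 0.965, 0.011], [0.965, -0.261, -0.005], [-0.001, 0.012, -1.0]]
contact_force: [-0.1, 0.3, 0.7]
gripper_width: 0.469
```

Request:
apply_moves --steps "0.6 0 0 0 4; 0.5 0 0 0 4; 0.4 0 0 0 4; 0.4 0 0 0 4; 0 0 0 0 4"

```text
time_s: 3.82
tool_pos: [518.0, -23.7, 57.2]
tool_rot: [[0.26, 0.965, 0.015], [0.966, -0.26, -0.006], [-0.002, 0.016, -1.0]]
contact_force: [-0.9, -1.1, 0.4]
gripper_width: 0.463
```

Request:
apply_moves --steps "0.3 0 0.1 0 4; 0.3 0 0 0 4; 0.2 0 0 0 4; 0 0 0 0 4"

```text
time_s: 4.32
tool_pos: [520.3, -16.0, 56.2]
tool_rot: [[0.26, 0.965, 0.015], [0.966, -0.26, -0.007], [-0.003, 0.016, -1.0]]
contact_force: [-1.0, -2.0, 2.0]
gripper_width: 0.469
```

```bash
python3 look.py 2
```

```text
4.425 [520.21057399 -16.00874946  56.21091291] [-1.70295483 -1.95061298  1.77841673]
```

View pics/look2.png

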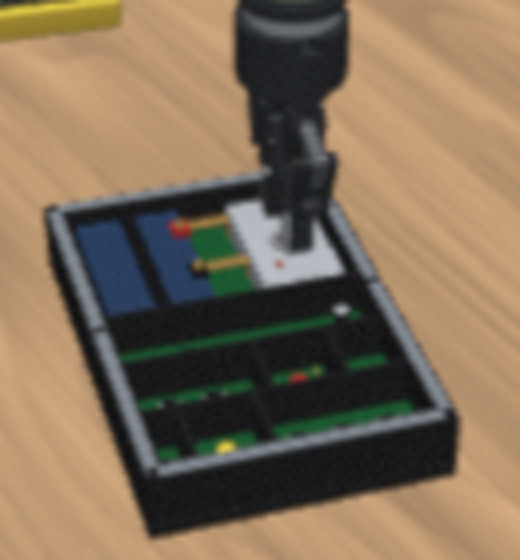

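The sign hasn't moved, and the force is about 2 N, so the lever is still turning. I'll keep going in small steps.

Request:
apply_moves --steps "0.2 0 0 0 4; 0.2 0 0 0 4; 0 0 0 0 4"

```text
time_s: 4.8
tool_pos: [521.2, -12.2, 55.9]
tool_rot: [[0.26, 0.965, 0.014], [0.966, -0.26, -0.008], [-0.004, 0.016, -1.0]]
contact_force: [-1.2, -1.8, 0.4]
gripper_width: 0.471
```

Request:
apply_moves --steps "0.2 0 0 0 4; 0 0 0 0 4"

```text
time_s: 5.05
tool_pos: [521.4, -11.4, 55.6]
tool_rot: [[0.259, 0.966, 0.013], [0.966, -0.259, -0.01], [-0.006, 0.015, -1.0]]
contact_force: [-0.0, -3.5, 1.8]
gripper_width: 0.471
```

Request:
apply_moves --steps "0.2 0 0 0 4; 0.2 0 0 0 4"

```text
time_s: 5.3
tool_pos: [521.4, -10.8, 55.5]
tool_rot: [[0.255, 0.967, 0.011], [0.967, -0.255, -0.017], [-0.013, 0.015, -1.0]]
contact_force: [-2.3, -12.4, 2.0]
gripper_width: 0.466
```

The force has risen to 12 N with the tool stalled, so the lever is at its stop. I'll back off, lift and look.

Request:
apply_moves --steps "-0.7 0 0 0 4; -0.2 0 -1.5 0 4; 0 0 -3 0 4; 0 0 -4 0 2; 0 0 -3 0 0"

```text
time_s: 5.92
tool_pos: [517.1, -15.5, 174.3]
tool_rot: [[0.257, 0.966, 0.008], [0.966, -0.257, -0.01], [-0.008, 0.011, -1.0]]
contact_force: [0.6, 0.1, -0.2]
gripper_width: 0.05
```

Request:
apply_moves --steps "4 0 0 0 0; 4 0 0 0 0; 0 0 0 0 0"

```text
time_s: 6.3
tool_pos: [540.9, 65.4, 181.0]
tool_rot: [[0.26, 0.966, 0.021], [0.966, -0.259, -0.006], [-0.001, 0.022, -1.0]]
contact_force: [-0.5, -0.7, 0.4]
gripper_width: 0.002
```

```bash
python3 look.py 3; python3 - <<'E'
import cv2,numpy as np
f=np.load("top3.npz")["frame"][155:270,255:395,::-1]
cv2.imwrite("pics/top3z.png",cv2.resize(f,None,fx=5,fy=5,interpolation=cv2.INTER_CUBIC))
E
```

```text
6.4 [540.03456966  63.24319887 180.5294912 ] [-0.31163784 -0.73801928  0.56160467]
```

View pics/look3.png

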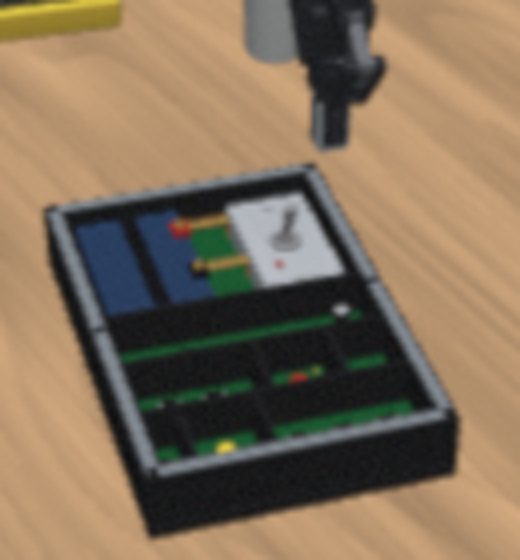

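View pics/top3z.png

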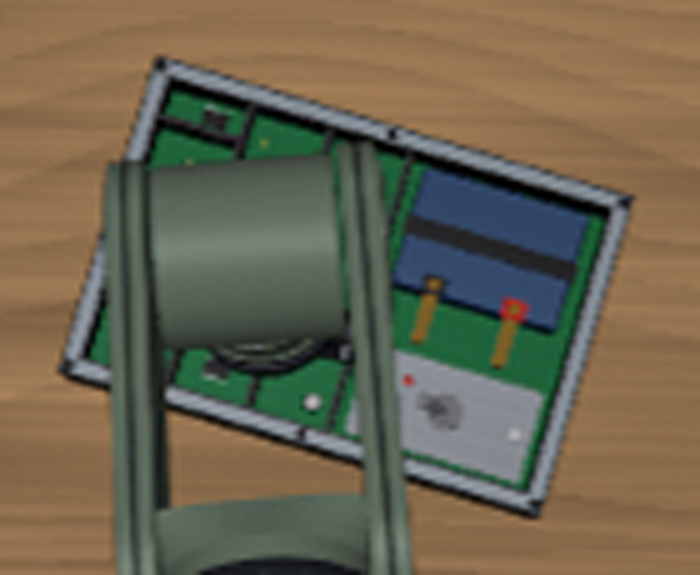

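```bash
python3 - <<'E'
from h import *
S=cam("scene3");T=cam("top3")
v=np.array([.262,.965,0])
for a in(24,20,15,10):
  a=np.radians(a);X=np.array([510.3,-33,42])+34*(v*np.sin(a)+[0,0,np.cos(a)])
  print((proj(S,X)-[288,228])*15+7,(proj(T,X)-[320,220])*15+7)
for c,n,b in((S,"s",(288,228,328,264)),(T,"t",(320,220,368,256))):
  x0,y0,x1,y1=b;cv2.imwrite(f"pics/tip3{n}.png",cv2.resize(c["frame"][y0:y1,x0:x1,::-1],None,fx=15,fy=15,interpolation=cv2.INTER_CUBIC))
E
```

```text
[293.71653862 209.58867572] [292.94472518 224.58883917]
[290.17918216 199.01869768] [303.89794692 227.37967047]
[285.63868194 186.58881965] [317.95793053 231.09432468]
[281.000577   175.11822186] [332.32162396 235.03249158]
```

View pics/tip3s.png

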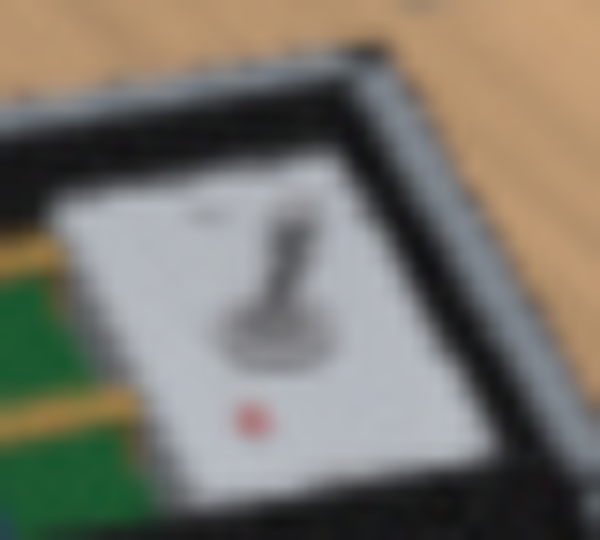

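View pics/tip3t.png

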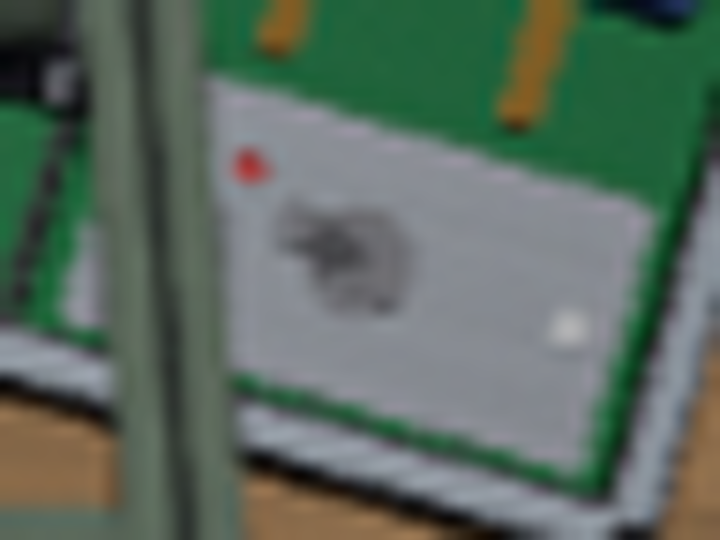

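The toggle tip sits at (294,205) in the scene crop. The prediction for 24° is (294,210), so the toggle is fully on and the sign hasn't moved. Next I'll move above the red key.

Request:
apply_moves --steps "2 1.6 2 0 0; 1.7 1.4 2 0 0; 0 0 2 0 0; 0 0 1 0 0; 0 0 0 0 0"

```text
time_s: 7.02
tool_pos: [580.2, 86.8, 111.1]
tool_rot: [[0.267, 0.964, 0.02], [0.964, -0.267, -0.008], [-0.002, 0.021, -1.0]]
contact_force: [-0.1, -0.6, 0.3]
gripper_width: 0.003
```

Request:
apply_moves --steps "0.4 -0.4 1 0 0; 0 0 1.5 0 0; 0 0 0.5 0 0; 0 0 0 0 0; 0 0 0 0 0"

```text
time_s: 7.65
tool_pos: [578.3, 91.4, 80.7]
tool_rot: [[0.268, 0.963, 0.023], [0.964, -0.268, -0.007], [-0.001, 0.024, -1.0]]
contact_force: [0.5, -0.1, -0.4]
gripper_width: 0.002
```

```bash
python3 look.py 4
```

```text
7.75 [578.38317683  91.43749725  80.81022469] [-0.06701262  0.53514825  0.55822679]
```

View pics/look4.png

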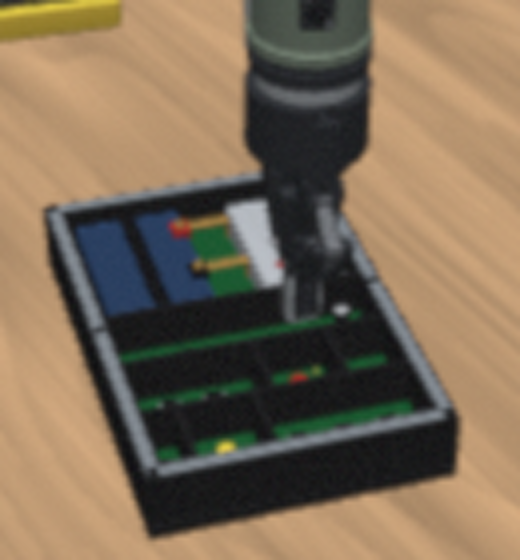

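The fingertip is right over the key, at (302,315) above (299,378). I'll go down into the well.

Request:
apply_moves --steps "0 -0.1 1.5 0 0; 0 0 1.5 0 0; 0 0 1 0 0; 0 0 0.4 0 0; 0 0 0 0 0"

```text
time_s: 8.38
tool_pos: [578.0, 91.3, 33.0]
tool_rot: [[0.268, 0.963, 0.022], [0.963, -0.268, -0.007], [-0.001, 0.023, -1.0]]
contact_force: [0.9, 0.1, -0.4]
gripper_width: 0.0
```

Request:
apply_moves --steps "0 0 0.3 0 0; 0 0 0.2 0 0; 0 0 0.2 0 0; 0 0 0.1 0 0"

```text
time_s: 8.88
tool_pos: [578.8, 91.4, 25.9]
tool_rot: [[0.268, 0.963, 0.023], [0.963, -0.268, -0.007], [-0.0, 0.024, -1.0]]
contact_force: [-1.0, -0.8, 2.0]
gripper_width: -0.003
```

Request:
apply_moves --steps "0 0 0.15 0 0; 0 0 0.1 0 0; 0 0 0.1 0 0"

```text
time_s: 9.25
tool_pos: [578.8, 91.4, 24.4]
tool_rot: [[0.268, 0.963, 0.024], [0.963, -0.268, -0.007], [-0.0, 0.025, -1.0]]
contact_force: [-3.1, -0.3, 10.4]
gripper_width: 0.002
```

The key is at its stop: z is 24.4 mm and the force is 10 N. Now I'll hold it there.

Request:
apply_moves --steps "0 0 0.08 0 0; 0 0 0.08 0 0; 0 0 0.08 0 0; 0 0 0.08 0 0"

```text
time_s: 9.75
tool_pos: [578.9, 91.4, 24.5]
tool_rot: [[0.268, 0.963, 0.025], [0.963, -0.268, -0.007], [0.0, 0.026, -1.0]]
contact_force: [-2.5, -0.7, 6.5]
gripper_width: -0.002
```

Request:
apply_moves --steps "0 0 0.08 0 0; 0 0 0.08 0 0; 0 0 0.08 0 0; 0 0 0.08 0 0; 0 0 0.08 0 0"

```text
time_s: 10.38
tool_pos: [578.9, 91.4, 24.5]
tool_rot: [[0.268, 0.963, 0.027], [0.963, -0.268, -0.007], [0.001, 0.028, -1.0]]
contact_force: [-2.5, 0.2, 6.6]
gripper_width: -0.001
```

Request:
apply_moves --steps "0 0 0.08 0 0; 0 0 0.08 0 0; 0 0 0.08 0 0; 0 0 0.08 0 0; 0 0 0.08 0 0"

```text
time_s: 11.0
tool_pos: [578.8, 91.3, 24.5]
tool_rot: [[0.268, 0.963, 0.028], [0.963, -0.268, -0.006], [0.001, 0.029, -1.0]]
contact_force: [-2.3, 0.4, 7.2]
gripper_width: 0.001
```

Request:
apply_moves --steps "0 0 0.08 0 0; 0 0 0.08 0 0; 0 0 0.08 0 0; 0 0 0.08 0 0; 0 0 0.08 0 0"

```text
time_s: 11.62
tool_pos: [578.9, 91.4, 24.5]
tool_rot: [[0.268, 0.963, 0.03], [0.963, -0.268, -0.006], [0.002, 0.031, -1.0]]
contact_force: [-3.9, 0.8, 7.4]
gripper_width: -0.001
```

Request:
apply_moves --steps "0 0 -0.4 0 0; 0 0 -1 0 0; 0 0 -2 0 0; 0 0 -3 0 0; 0 0 -4 0 0"

```text
time_s: 12.25
tool_pos: [574.3, 91.8, 129.1]
tool_rot: [[0.268, 0.963, 0.024], [0.963, -0.268, -0.007], [-0.0, 0.025, -1.0]]
contact_force: [0.4, -0.4, -0.2]
gripper_width: 0.003
```

Request:
apply_moves --steps "3 -3 -3 0 0; 4 -4 -2 0 0; 4 -4 0 0 0; 4 -4 0 0 0; 0 0 0 0 0"

```text
time_s: 12.88
tool_pos: [469.7, 282.8, 183.1]
tool_rot: [[0.27, 0.962, 0.038], [0.963, -0.271, -0.001], [0.009, 0.037, -0.999]]
contact_force: [0.2, -0.3, -0.3]
gripper_width: 0.003
```

```bash
python3 look.py 5; python3 - <<'E'
from h import *
T=cam("top5");S=cam("scene5")
f=T["frame"];cv2.imwrite("pics/top5z.png",cv2.resize(f[155:270,255:395,::-1],None,fx=5,fy=5,interpolation=cv2.INTER_CUBIC))
for n in("top","scene"):
  a=cam(n+"0")["frame"].astype(int);b=cam(n+"5")["frame"].astype(int)
  d=(abs(a-b).max(2)>40).astype(np.uint8)
  k,_,st,_=cv2.connectedComponentsWithStats(d)
  print(n,[list(map(int,s)) for s in st[1:] if s[4]>8])
for n,b in(("top",(295,205,310,222)),("scene",(304,280,316,289))):
  for k in "05":
    g=cam(n+k)["frame"].astype(float);w=np.clip(g[...,0]-1.5*np.maximum(g[...,1],g[...,2])-20,0,None)
    print(n,k,blob(g,w,b))
E
```

```text
12.975 [471.33206969 280.23935582 182.91792115] [ 0.55130443  0.78566124 -1.03619645]
top [[167, 208, 143, 261, 13490], [200, 230, 11, 6, 17], [184, 237, 16, 8, 35], [32, 314, 186, 166, 12321], [319, 381, 22, 16, 144], [339, 386, 22, 25, 138], [319, 394, 22, 11, 61], [305, 407, 4, 11, 24], [310, 407, 10, 17, 61], [349, 406, 6, 11, 19], [354, 409, 13, 24, 127], [219, 416, 7, 12, 51], [308, 416, 7, 15, 50], [233, 437, 16, 8, 17], [210, 451, 22, 29, 45], [257, 450, 83, 30, 1050], [196, 461, 5, 8, 11], [235, 478, 8, 2, 10]]
scene [[492, 0, 5, 4, 13], [501, 0, 5, 7, 20], [528, 0, 112, 156, 6358], [451, 6, 43, 104, 662], [493, 13, 25, 60, 862], [421, 47, 42, 14, 161], [384, 51, 74, 71, 1540], [488, 69, 16, 36, 306], [518, 70, 20, 54, 365], [525, 91, 21, 38, 265], [399, 103, 7, 3, 15], [424, 105, 26, 13, 154], [486, 105, 4, 5, 15], [382, 118, 71, 144, 4563], [577, 142, 48, 27, 309], [436, 164, 10, 13, 63], [502, 164, 13, 27, 106], [573, 166, 39, 17, 215], [476, 168, 2, 8, 12], [466, 171, 6, 6, 17], [569, 179, 39, 26, 342], [545, 190, 57, 84, 2794], [471, 195, 29, 14, 299], [577, 194, 15, 7, 23], [303, 235, 4, 4, 13]]
top 0 (array([302.55596621, 213.75184794]), 947.0)
top 5 (array([302.5535343 , 213.74376299]), 962.0)
scene 0 (array([309.1627907 , 284.08139535]), 129.0)
scene 5 (array([309.15241636, 284.10037175]), 134.5)
```

View pics/look5.png

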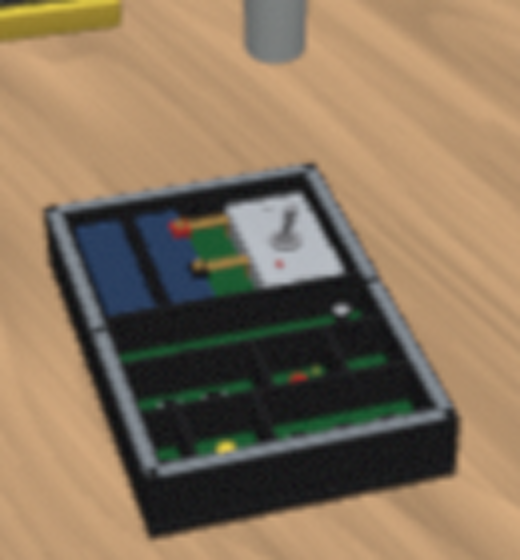

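View pics/top5z.png

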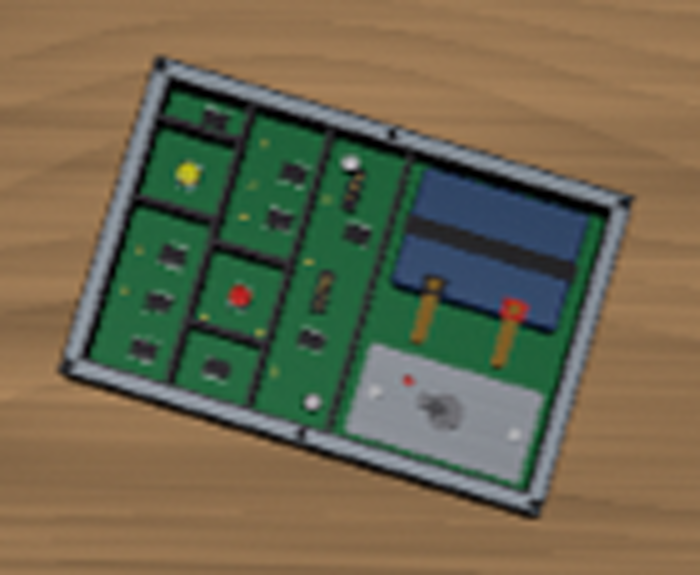

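```bash
python3 - <<'E'
from plant import env
print(env.close_job()); s=env.observe(); print(s["time_s"],s["tool_pos"],s["contact_force"])
E
```

```text
the job is handed in; nothing more can be done
None
the job is handed in; nothing more can be done
```

The power toggle is on, the red reset key was pressed, held and released, and the job was handed in at about 13 s of the 46 s allowed.

- **Toggle:** I flipped it over with the inner side of one finger until it hit its stop. The force rose to about 12 N and the tool stalled. Afterwards the lever tip was within a third of a pixel of where a 24° lean to the key side should appear.
- **Red key:** I pressed it with the closed fingertips to TCP z of 24.4–24.5 mm, which is its stop. I held it about 2.4 s at 6.5–10 N, then lifted straight off.
- **Last checks:** The final pictures show the red key at the same pixel positions as at the start, within 0.02 px. The sign's outline shows no shift, and the yellow key looks unchanged. The gripper was clear at z of about 183 mm, and nothing outside the arm's own area differed except the toggle lever.

- **Not checked directly:** The red key's return shows only in those pixel positions, as I have no direct reading of its travel. In the last top view the arm hid part of the area around the screwdriver and spool, but the tool stayed over 180 mm up wherever it passed there.
- **Disagreements:** The two cameras differed by up to about 4 mm in some toggle and sign-corner estimates. The tool also drifted to about 1.7° of tilt during the hold. Neither affected the result.

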